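# Unstack the table things onto their trays

## Task

Take the two piles on the worktop apart and put each thing on the wooden tray made for it: the salt shaker on the small round tray, the jam jar on the large round tray, the canister on the square tray and the low tub, lined up, on the oblong tray. Each must stand upright and flat on the tray's floor, inside the raised rim, and be let go; do not topple any of them on the way, and leave the food tin and the spice jar where they are.

Things in the scene. Friction and masses are not known exactly. Their poses are not given: they have to be found in the camera images.
- shaker: salt shaker, clear ribbed body with a domed grey cap, 44 mm across and 90 mm tall (cap 34 mm across from 74 mm up), about 0.1 kg; at the start it stands on the lid of the jam jar. Origin at the centre of its underside, z up.
- jam_jar: round glass jam jar with a flat yellow lid, 110 mm tall, 68 mm across the body, lid 66 mm across (top 11 mm), about 0.45 kg; stands on the worktop under the shaker. Origin at the centre of its underside, z up.
- canister: square dark canister with rounded corners, 71 mm square, with a wooden lid (71 mm square, its top 83 mm up, fixed to the canister) that carries a round wooden knob 20 mm across, 18 mm high, in the middle: 100 mm tall in all, about 0.25 kg, can be lifted by the knob; at the start it stands on the low tub. Origin at the centre of its underside, x and y along its sides, z up.
- tub: low white oblong tub with a teal lid, 63 mm (x) by 105 mm (y) at its upper rim, a little narrower below, 26 mm tall, solid, about 0.15 kg; lies on the worktop under the canister, its ends jutting out under it by about 17 mm each. Origin at the centre of its underside, z up, y along its length.
- small_round_tray: fixed round wooden tray, 70 mm across outside, 60 mm inside the rim; floor 3 mm and rim 9 mm above the worktop. For the shaker. Origin at the centre of its underside.
- large_round_tray: fixed round wooden tray, 97 mm across outside, 87 mm inside the rim; floor 3 mm and rim 9 mm above the worktop. For the jam jar. Origin at the centre of its underside.
- square_tray: fixed square wooden tray, 98 mm outside, 88 mm inside the rim; floor 3 mm and rim 9 mm above the worktop. For the canister. Origin at the centre of its underside, x and y along its sides.
- oblong_tray: fixed oblong wooden tray, 89 mm (x) by 131 mm (y) outside, 79 mm by 121 mm inside the rim; floor 3 mm and rim 9 mm above the worktop. For the tub, whose length goes along the tray's y. Origin at the centre of its underside.
- food_tin: round metal food tin with a printed paper label, 75 mm across and 58 mm tall, behind the work on the left; a bystander, to be left alone. Origin at the centre of its underside.
- spice_jar: spice jar with a green cap, 46 mm across and 106 mm tall, behind the work on the right; a bystander, to be left alone. Origin at the centre of its underside. (A wall cabinet hangs over the back of the worktop: lower edge 0.47 m up at x = 0.635 m, door handles 0.55 m up at x = 0.60 m; keep the wrist clear of it when the tool is high.)

How it is judged:
By the outcome, as a careful person would: the job done as asked, in the order asked, and still so for the second after the job is handed in, with the robot touching nothing.
It also fails if it takes over 96 s, if anything falls off the work surface, if the arm or the gripper's body presses on something with over 40 N, if the wrist force passes 120 N, or if a joint passes its speed limit or range.

## Robot

A 6-joint arm with a two-finger parallel gripper is mounted at the origin on a cart in front of the work surface, level with it; the furniture and walls round the work are solid. World frame = base frame: x ahead of the robot, y to its left, z up, the work surface at z = 0. Lengths are in m, angles in rad, forces in N, time in s.
With the tool pointing down it reaches from about 0.35 to 0.975 m from the base axis. Payload 4.9 kg.
Tool frame: the origin (TCP) lies at the very end of the fingers, on their centre line; the grasp point (between the pads) lies 19 mm behind it (ctrl.grasp_offset is the distance from the TCP to the grasp point, in m); z points along the fingers, y is the line along which they close (so a half turn about z gives the same grasp; the last joint's range is limited). The gripper opens to 85 mm and grips with 20 to 120 N. Pads are 22 mm wide; open, the fingers measure 114 mm over their backs; the gripper's body (76 mm by 85 mm) begins 54 mm behind the grasp point. The pads swing forward as they close: fully open they stand 13 mm farther back than shut.
Start: joints at [-1.45, 0.053, 1.613, -0, 1.476, -0.119], TCP at [0.148, -0.607, 0.231] pointing down, gripper open.
Joint ranges: [-3.01, 3.01], [-1.01, 2.22], [0.06, 2.58], [-1.02, 4.17], [0.09, 2.62], [-3.14, 3.14]. Speed limits (rad/s): [2.57, 2.57, 3.14, 3.14, 3.14, 3.14].

## Interface

Orientations are given as a rotation vector (axis times angle).
In Python, from station import ctrl, optics gives the robot as it stands.
- The arm moves only by the shell command python3 -m handwheel 'ROWS' [OPENING] [FORCE]. ROWS is JSON, a list of rows, each an object of numbers: "tx", "ty", "tz": the shift along the tool's x, y, z in mm; "roll": the turn about the tool's z in rad. A call has 1 to 12 rows; each row shifts and turns the commanded pose from where the row before left it, along the tool's axes as they then stand; what a row does not reach is not made up. A row lasts 1/12 s, in which the tool goes at most 41.7 mm and 7.16 degrees, less where a joint would pass 70% of its speed; a pose out of reach is approached as far as the arm can. A call with a gripper value outside its range is refused whole. OPENING is the finger opening in mm, from 0 to 85.4, set as the call begins (- or left out, the last holds). The fingers move at their own pace and stop on an object; FORCE is the grip in N (left out, the last holds). Time passes only in rows, so rows that do not move let the fingers close. It gives the time, the measured TCP pose, the force, the opening and the grip force at its end, in the units of the state.
- ctrl.get_obs(): the state, without advancing time (a new reading comes with each control period).
- optics.get_image(name): name is "scene" or "side" or "wrist"; returns (picture, depth): 420x560x3 uint8, red, green, blue; 420x560 float32, m along the optical axis (not along the pixel's ray), 0 where there is no reading.
- optics.camera_params(name): a dict with "mtx" (3x3 intrinsics, pixels), "k1" (the pictures are not rectified: a ray, as slopes to the right and down, at radius r is drawn at 1 + k1 r^2 times it, then the intrinsics apply), "extrinsics" (4x4, takes a point from camera to world coordinates); the wrist camera has in their place "tool_from_camera" (4x4, takes a point from camera to tool coordinates, whose origin is the TCP and whose axes are the flange's). Camera axes: x right, y down, z forward; pixel columns grow to the right and rows downward; lengths in m; the calibration is good to about 2 mm. A picture is of the moment at which its call begins: read the wrist's pose just before it. camera_params takes no time and is no camera call.
- ctrl.finish_job(): hands the job in; it is judged then, once.
The state is a dict: "t": time; "q": joint angles; "dq": joint speeds; "effort": joint torques, N m; "tool_pos": TCP position; "tool_rot": TCP orientation; "contact_force": force on the tool from outside, world axes, zero at the start; "wrist_torque": the same for the moment, N m; "opening": finger opening in m; "grip_force": force on a finger pad.
Only numpy, scipy, OpenCV 4.12 (cv2) and the standard library are available. Lean on these libraries where they do the work, as an engineer would, in place of code of your own. Each camera call takes 0.05 s, during which the arm holds its last target. There are 200 camera calls.

## Working session

There is one attempt and no reset: what is moved stays moved. The work goes in short steps, Python scripts to look and compute and a shell command to move; the robot and the scene stay as the last step left them, time stands still between calls to the robot, and variables do not carry over. Pictures are saved under pics/ and viewed, at most 14 in all, crops included, and the job is handed in when it is done.

```bash
ls; mkdir -p pics; cat > h.py <<'E'
import numpy as np, cv2
from station import ctrl, optics
from scipy.spatial.transform import Rotation as R
def look(n):
    o=ctrl.get_obs(); im,d=optics.get_image(n); p=optics.camera_params(n)
    if n=='wrist':
        T=np.eye(4);T[:3,:3]=R.from_rotvec(o['tool_rot']).as_matrix();T[:3,3]=o['tool_pos']
        E=T@np.array(p['tool_from_camera'])
    else: E=np.array(p['extrinsics'])
    return im,d,np.array(p['mtx']),p['k1'],E
def slopes(uv,K,k1):
    uv=np.atleast_2d(np.asarray(uv,float)); 
    return cv2.undistortPoints(uv[:,None],K,np.array([k1,0,0,0,0.]))[:,0]
def plane(uv,K,k1,E,z):
    s=slopes(uv,K,k1); d=np.c_[s,np.ones(len(s))]@E[:3,:3].T; o=E[:3,3]
    return o+d*((z-o[2])/d[:,2])[:,None]
def cloud(d,K,k1,E):
    v,u=np.mgrid[:d.shape[0],:d.shape[1]]; s=slopes(np.c_[u.ravel(),v.ravel()],K,k1)
    z=d.ravel()[:,None]; P=np.c_[s*z,z]@E[:3,:3].T+E[:3,3]; P[z[:,0]==0]=np.nan
    return P.reshape(*d.shape,3)
E
python3 - <<'E'
from h import *
o=ctrl.get_obs();print(o['tool_pos'],o['tool_rot'],o['t'],o['opening'])
print(R.from_rotvec(o['tool_rot']).as_matrix().round(3), ctrl.grasp_offset)
print(np.array(optics.camera_params('wrist')['tool_from_camera']).round(3))
for n in('scene','side'):
    im,d,K,k1,E=look(n); np.savez(n+'.npz',im=im,d=d,K=K,k1=k1,E=E); print(n,K,k1,E.round(3),(d>0).mean())
    cv2.imwrite(f'pics/{n}0.png',im[...,::-1])
E
```

```text
pics
[ 0.14834392 -0.60648166  0.23004821] [-3.11698914e+00 -3.75474380e-01  8.17844297e-06] 0.0 0.08535335537909726
[[ 0.971  0.237 -0.   ]
 [ 0.237 -0.971  0.002]
 [ 0.    -0.002 -1.   ]] 0.0187
[[-0.    -0.956 -0.295  0.074]
 [ 1.     0.    -0.001  0.   ]
 [ 0.001 -0.295  0.956 -0.144]
 [ 0.     0.     0.     1.   ]]
scene [[525.09589441   0.         286.13892518]
 [  0.         525.09589441 220.31260978]
 [  0.           0.           1.        ]] -0.06843113409955796 [[ 0.874 -0.224  0.432 -0.027]
 [-0.486 -0.443  0.753 -0.977]
 [ 0.023 -0.868 -0.496  0.792]
 [ 0.     0.     0.     1.   ]] 0.9488605442176871
side [[426.83101785   0.         283.32884997]
 [  0.         426.83101785 209.83304499]
 [  0.           0.           1.        ]] 0.019328017708611752 [[ 0.963 -0.102  0.248  0.262]
 [-0.268 -0.332  0.905 -0.941]
 [-0.01  -0.938 -0.347  0.483]
 [ 0.     0.     0.     1.   ]] 0.8982312925170068
```

View pics/scene0.png

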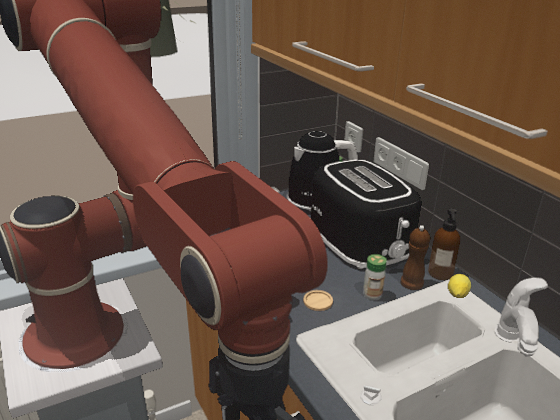

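View pics/side0.png

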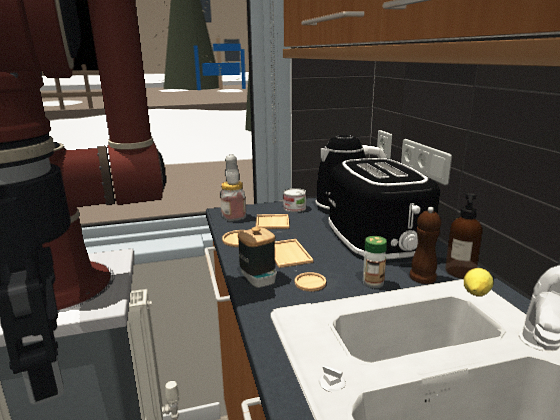

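The scene view is mostly blocked by the arm, showing only the small tray (318,300) and the spice jar (375,275). The side view shows:
- shaker (231,165) on the jam jar (233,203)
- canister (256,250) on the tub (260,278)
- small round tray (310,281)
- large round tray (237,238)
- two rectangular trays at (290,252) and (272,221)

```bash
python3 - <<'E'
from h import *
f=np.load('side.npz');P=cloud(f['d'],f['K'],f['k1'],f['E'])
for n,uv,z in [('shaker',(231,160),.18),('capbase',(231,172),.18),('lid',(228,186),.11),('jar',(233,205),.05),('knob',(255,231),.12),('canlid',(250,240),.11),('tub',(260,280),.02),('small',(310,281),.003),('large',(232,239),.003),('A',(290,252),.003),('B',(272,221),.003),('tin',(294,195),.058),('spice',(374,240),.106),('tableL',(215,215),0),('tableF',(245,300),0)]:
    print(n,P[uv[1],uv[0]].round(3),plane([uv],f['K'],f['k1'],f['E'],z)[0].round(3))
E
```

```text
shaker [0.441 0.287 0.186] [0.444 0.311 0.18 ]
capbase [0.438 0.285 0.15 ] [0.423 0.175 0.18 ]
lid [0.426 0.274 0.111] [0.426 0.277 0.11 ]
jar [0.436 0.266 0.053] [0.437 0.274 0.05 ]
knob [ 0.428 -0.101  0.119] [ 0.428 -0.104  0.12 ]
canlid [ 0.413 -0.118  0.107] [ 0.412 -0.125  0.11 ]
tub [ 0.428 -0.138  0.018] [ 0.428 -0.141  0.02 ]
small [ 0.54  -0.148  0.003] [ 0.54  -0.148  0.003]
large [0.408 0.127 0.004] [0.409 0.13  0.003]
A [0.537 0.002 0.005] [0.538 0.006 0.003]
B [0.546 0.224 0.004] [0.546 0.227 0.003]
tin [0.635 0.289 0.058] [0.635 0.288 0.058]
spice [ 0.666 -0.194  0.107] [ 0.667 -0.192  0.106]
tableL [0.387 0.331 0.002] [0.388 0.337 0.   ]
tableF [ 0.386 -0.18   0.001] [ 0.387 -0.179  0.   ]
```

```bash
python3 -m handwheel '[{"roll":0.12,"tz":-30},{"roll":0.119,"tz":-30},{"tx":16,"ty":-35,"tz":-4},{"tx":16,"ty":-35,"tz":-4},{"tx":16,"ty":-35,"tz":-4},{"tx":16,"ty":-35,"tz":-4},{"tx":16,"ty":-35,"tz":-4},{"tx":16,"ty":-35,"tz":-4},{"tx":16,"ty":-35,"tz":-4},{"tx":16,"ty":-35,"tz":-4},{"tx":16,"ty":-35,"tz":-4},{"tx":16,"ty":-35,"tz":-4}]'; python3 -m handwheel '[{"tx":17,"ty":-36,"tz":-4},{"tx":17,"ty":-36,"tz":-4},{"tx":17,"ty":-36,"tz":-4},{"tx":17,"ty":-36,"tz":-4},{"tx":17,"ty":-36,"tz":-4},{"tx":17,"ty":-36,"tz":-4},{"tx":17,"ty":-36,"tz":-4},{"tx":17,"ty":-36,"tz":-4},{"tx":17,"ty":-36},{}]'
cat >> h.py <<'E'
def snap(n,tag):
    a=look(n); np.savez(tag+'.npz',**dict(zip(('im','d','K','k1','E'),a))); cv2.imwrite(f'pics/{tag}.png',a[0][...,::-1]); return a
def load(tag):
    f=np.load(tag+'.npz'); return [f[k] for k in ('im','d','K','k1','E')]
E
python3 - <<'E'
from h import *
print(snap('wrist','w1')[4].round(3))
E
```

```text
[[ 0.237 -0.928 -0.287  0.221]
 [-0.971 -0.228 -0.067 -0.59 ]
 [-0.003  0.295 -0.956  0.374]
 [ 0.     0.     0.     1.   ]]$[0]: bad value
$[0]: bad value
```

View pics/w1.png

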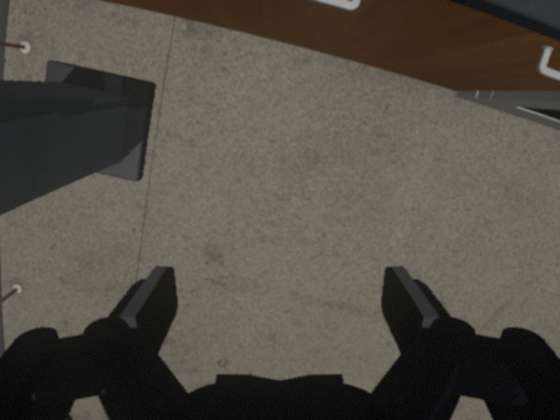

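The picture shows only the floor, because both moves were refused. Each row probably needs all four keys.

```bash
python3 -m handwheel '[{"tx":0,"ty":0,"tz":-30,"roll":0.12},{"tx":0,"ty":0,"tz":-30,"roll":0.119},{"tx":16,"ty":-35,"tz":-4,"roll":0},{"tx":16,"ty":-35,"tz":-4,"roll":0},{"tx":16,"ty":-35,"tz":-4,"roll":0},{"tx":16,"ty":-35,"tz":-4,"roll":0},{"tx":16,"ty":-35,"tz":-4,"roll":0},{"tx":16,"ty":-35,"tz":-4,"roll":0},{"tx":16,"ty":-35,"tz":-4,"roll":0},{"tx":16,"ty":-35,"tz":-4,"roll":0},{"tx":16,"ty":-35,"tz":-4,"roll":0},{"tx":16,"ty":-35,"tz":-4,"roll":0}]'
```

```text
t: 1.15
tool_pos: [0.3083, -0.2552, 0.3312]
tool_rot: [3.142, -0.0, 0.0]
contact_force: [0.1, -0.1, -0.2]
opening: 0.0855
grip_force: 0.0
```

```bash
python3 -m handwheel '[{"tx":17,"ty":-36,"tz":-3,"roll":0},{"tx":17,"ty":-36,"tz":-3,"roll":0},{"tx":17,"ty":-36,"tz":-3,"roll":0},{"tx":17,"ty":-36,"tz":-3,"roll":0},{"tx":17,"ty":-36,"tz":-3,"roll":0},{"tx":17,"ty":-36,"tz":-3,"roll":0},{"tx":17,"ty":-36,"tz":-3,"roll":0},{"tx":17,"ty":-36,"tz":-3,"roll":0},{"tx":16,"ty":-37,"tz":-3,"roll":0},{"tx":0,"ty":0,"tz":0,"roll":0}]'
python3 - <<'E'
from h import *
print(snap('wrist','w2')[4].round(3))
E
```

```text
t: 1.98
tool_pos: [0.4609, 0.0737, 0.358]
tool_rot: [-3.139, -0.014, 0.0]
contact_force: [-0.3, -0.2, -0.0]
opening: 0.0855
grip_force: 0.0
[[ 0.009 -0.955 -0.295  0.536]
 [-1.    -0.009  0.001  0.073]
 [-0.004  0.295 -0.955  0.502]
 [ 0.     0.     0.     1.   ]]
```

View pics/w2.png

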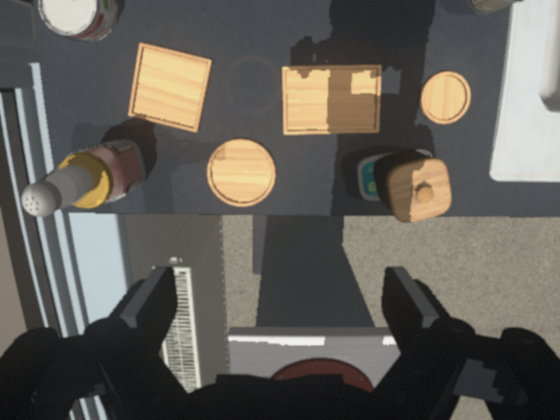

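The wrist view shows everything. Square tray is at (170,87), turned slightly; oblong tray (332,100), large round tray (241,173), small round tray (446,97). Shaker cap is at (40,199) above the jar lid (85,180), canister lid (419,187) with its knob (425,194), and the tub end at (370,175). Next I measure these in this view and check against the side view.

```bash
cat > meas.py <<'E'
from h import *
im,d,K,k1,E=load('w2'); P=cloud(d,K,k1,E)
hsv=cv2.cvtColor(im,cv2.COLOR_RGB2HSV)
wood=((hsv[...,0]>5)&(hsv[...,0]<28)&(hsv[...,1]>50)&(hsv[...,2]>50)).astype(np.uint8)
for n,(u,v) in dict(square=(170,87),oblong=(332,100),large=(241,173),small=(446,97)).items():
    _,lab=cv2.connectedComponents(wood,connectivity=4); m=lab==lab[v,u]
    c=max(cv2.findContours(m.astype(np.uint8),0,cv2.CHAIN_APPROX_NONE)[0],key=cv2.contourArea)[:,0]
    q=plane(c,K,k1,E,.008)[:,:2]*1000
    zs=P[m][:,2]
    if n in('large','small'): print(n,'circle',cv2.fitEllipse(q.astype(np.float32)))
    print(n,'rect',cv2.minAreaRect(q.astype(np.float32)),'z med/95',np.nanmedian(zs).round(4),np.nanpercentile(zs,95).round(4))
X,Y,Z=P[...,0],P[...,1],P[...,2]
def reg(n,m):
    p=P[m]; print(n,len(p),'med',np.nanmedian(p,0).round(4)); r=cv2.minAreaRect((p[:,:2]*1000).astype(np.float32)); print('   rect',r); return
reg('canlid',(abs(Z-.109)<.006)&(abs(Y+.08)<.1)&(abs(X-.43)<.1))
reg('knob',(Z>.119)&(Z<.14)&(abs(Y+.08)<.1)&(abs(X-.43)<.1))
reg('shtop',(Z>.192)&(Z<.22)&(Y>.2))
reg('shaker',(Z>.125)&(Z<.2)&(Y>.2)&(X>.35))
reg('jarlid',(abs(Z-.110)<.004)&(Y>.2)&(X>.35))
reg('tub',(abs(Z-.026)<.006)&(abs(Y+.08)<.12)&(abs(X-.43)<.07))
reg('table',(abs(Z)<.003)&(Y<.2)&(Y>0))
f=load('side');Q=cloud(f[1],f[2],f[3],f[4])
for n,m in dict(knob=(Q[...,2]>.119)&(Q[...,2]<.14)&(abs(Q[...,1]+.08)<.1)&(abs(Q[...,0]-.43)<.1),cap=(Q[...,2]>.18)&(Q[...,2]<.22)&(abs(Q[...,1]-.3)<.08)&(abs(Q[...,0]-.43)<.08),sbody=(Q[...,2]>.12)&(Q[...,2]<.17)&(abs(Q[...,1]-.3)<.08)&(abs(Q[...,0]-.43)<.08),jar=(Q[...,2]>.02)&(Q[...,2]<.09)&(abs(Q[...,1]-.3)<.08)&(abs(Q[...,0]-.43)<.08),lid=(Q[...,2]>.1)&(Q[...,2]<.118)&(abs(Q[...,1]-.3)<.08)&(abs(Q[...,0]-.43)<.08)).items():
    p=Q[m];print('side',n,len(p),np.percentile(p,[2,98],axis=0).round(4).tolist())
E
python3 meas.py
```

```text
square rect ((533.3016967773438, 226.18374633789062), (101.74429321289062, 126.39178466796875), 75.86766815185547) z med/95 0.0042 0.0102
oblong rect ((531.21533203125, 4.880146026611328), (93.02775573730469, 134.35292053222656), 2.066035509109497) z med/95 0.0041 0.01
large circle ((429.3468322753906, 128.1457977294922), (98.50103759765625, 99.49848937988281), 45.509517669677734)
large rect ((429.446044921875, 128.11924743652344), (98.03445434570312, 99.50981140136719), 0.31254708766937256) z med/95 0.0042 0.0102
small circle ((537.6845092773438, -150.41554260253906), (70.82257843017578, 73.87599182128906), 178.66986083984375)
small rect ((537.57666015625, -150.77740478515625), (72.96566772460938, 71.70968627929688), 51.956443786621094) z med/95 0.0042 0.0103
canlid 3084 med [ 0.435  -0.086   0.1083]
   rect ((431.53314208984375, -89.90092468261719), (71.38499450683594, 72.72489929199219), 16.45536994934082)
knob 236 med [ 0.4327 -0.0887  0.1226]
   rect ((431.89068603515625, -90.36952209472656), (19.673309326171875, 18.50202178955078), 5.708319187164307)
shtop 712 med [0.4433 0.300
[... 348 characters left out ...]
046875), (64.76504516601562, 53.723304748535156), 13.870264053344727)
tub 752 med [ 0.4291 -0.0495  0.0239]
   rect ((445.8103332519531, -74.65369415283203), (58.351016998291016, 107.56840515136719), 42.82405090332031)
table 26420 med [0.5185 0.0969 0.001 ]
   rect ((358.6794128417969, 99.99461364746094), (596.5441284179688, 199.98138427734375), 6.979620229685679e-05)
side knob 34 [[0.4232, -0.0988, 0.1191], [0.4408, -0.0884, 0.1255]]
side cap 79 [[0.4258, 0.287, 0.1818], [0.4572, 0.3105, 0.1992]]
side sbody 227 [[0.4235, 0.2825, 0.1211], [0.4634, 0.3034, 0.1694]]
side jar 560 [[0.4054, 0.2632, 0.0216], [0.4746, 0.3073, 0.0893]]
side lid 154 [[0.411, 0.2679, 0.101], [0.4701, 0.3179, 0.1172]]
```

```bash
python3 - <<'E'
from h import *
im,d,K,k1,E=load('w2'); P=cloud(d,K,k1,E);X,Y,Z=P[...,0],P[...,1],P[...,2]
hsv=cv2.cvtColor(im,cv2.COLOR_RGB2HSV)
wood=((hsv[...,0]>5)&(hsv[...,0]<28)&(hsv[...,1]>50)&(hsv[...,2]>50)).astype(np.uint8)
wood=cv2.morphologyEx(wood,cv2.MORPH_OPEN,np.ones((9,9)))
for n,(u,v),h in [('square',(170,87),.008),('oblong',(332,100),.008),('can',(419,180),.109)]:
    _,lab=cv2.connectedComponents(wood,connectivity=4); m=(lab==lab[v,u])
    if n=='can': m&=(abs(Z-.109)<.006)
    c=max(cv2.findContours(m.astype(np.uint8),0,cv2.CHAIN_APPROX_NONE)[0],key=cv2.contourArea)[:,0]
    print(n,cv2.minAreaRect((plane(c,K,k1,E,h)[:,:2]*1000).astype(np.float32)))
# tub visible end: contour of lid+rim
m=((abs(Z-.025)<.005)&(Y>-.07)&(Y<0)&(abs(X-.43)<.05)).astype(np.uint8)
c=max(cv2.findContours(m,0,cv2.CHAIN_APPROX_NONE)[0],key=cv2.contourArea)[:,0]; q=plane(c,K,k1,E,.026)*1000
for lo in range(-64,-30,3):
    s=q[(q[:,1]>=lo)&(q[:,1]<lo+3)]
    if len(s):print(lo,s[:,0].min().round(1),s[:,0].max().round(1))
for lo in range(400,465,6):
    s=q[(q[:,0]>=lo)&(q[:,0]<lo+6)]
    if len(s):print('x',lo,s[:,1].max().round(1))
for tag in('w2','side','scene'):
    a=load(tag);Q=cloud(*a[1:])
    for z0 in(.02,.1,.2,.3,.4):
        for x0 in(.30,.36,.42,.48,.54):
            m=(Q[...,2]>z0)&(Q[...,2]<z0+.1)&(Q[...,0]>x0)&(Q[...,0]<x0+.06)&(Q[...,1]>.33)
            if m.sum()>5: print(tag,z0,x0,m.sum(),np.percentile(Q[...,1][m],2).round(3))
E
```

```text
square ((536.4656982421875, 225.38711547851562), (101.74429321289062, 119.86637878417969), 75.86766815185547)
oblong ((531.1148071289062, 5.051506042480469), (92.26355743408203, 134.37606811523438), 2.332066297531128)
can ((432.5406494140625, -88.2642593383789), (71.17313385009766, 72.2114028930664), 16.01776885986328)
-64 398.2 458.7
-61 398.2 458.7
-58 398.2 458.6
-55 398.1 457.2
-52 398.1 455.8
-49 398.1 455.7
-46 400.9 454.3
-43 402.4 452.9
-40 405.2 452.9
-37 413.8 450.1
-34 430.7 444.6
x 400 -40.0
x 406 -38.1
x 412 -36.3
x 418 -35.8
x 424 -34.0
x 430 -33.6
x 436 -33.1
x 442 -33.0
x 448 -35.4
x 454 -44.5
x 460 -64.6
side 0.02 0.54 462 0.47
side 0.1 0.54 482 0.469
side 0.2 0.54 520 0.47
side 0.3 0.54 556 0.469
side 0.4 0.54 598 0.469
scene 0.02 0.54 87 0.473
scene 0.1 0.54 550 0.468
scene 0.2 0.54 640 0.468
scene 0.3 0.54 702 0.469
scene 0.4 0.54 766 0.469
```

```bash
python3 -c "
import cv2
a=cv2.imread('pics/w2.png');cv2.imwrite('pics/w2c.png',cv2.resize(a[130:240,330:470],None,fx=5,fy=5,interpolation=3))"
```

```text
(no output)
```

View pics/w2c.png

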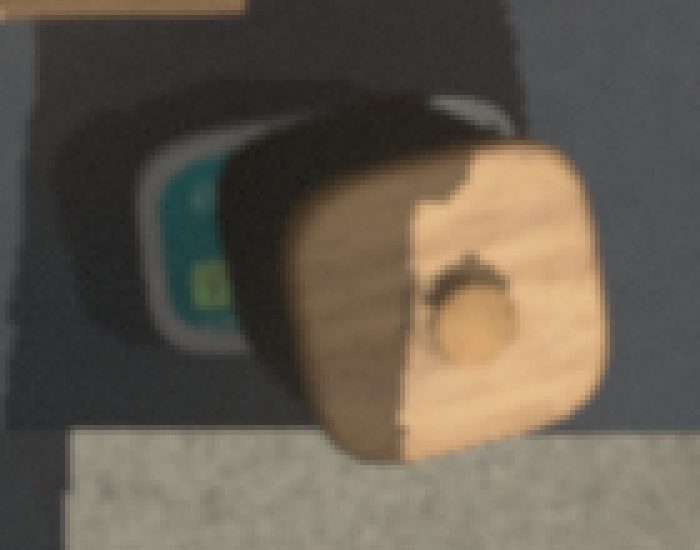

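The crop shows the canister lid turned about 15° from the tub, with the knob at (470,325). The tub's white rim and teal lid show at the left end, and its far corner at (505,115). Now over to the shaker.

```bash
python3 -m handwheel '[{"tx":-3,"ty":-38,"tz":18,"roll":0},{"tx":-3,"ty":-38,"tz":18,"roll":0},{"tx":-3,"ty":-38,"tz":18,"roll":0},{"tx":-3,"ty":-38,"tz":18,"roll":0},{"tx":-3,"ty":-38,"tz":18,"roll":0},{"tx":-2,"ty":-38,"tz":18,"roll":0},{"tx":0,"ty":0,"tz":0,"roll":0},{"tx":0,"ty":0,"tz":0,"roll":0},{"tx":0,"ty":0,"tz":0,"roll":0}]'
```

```text
t: 2.78
tool_pos: [0.4432, 0.2926, 0.2516]
tool_rot: [3.141, 0.0, 0.0]
contact_force: [1.0, -0.3, 0.7]
opening: 0.0854
grip_force: 0.0
```

```bash
python3 - <<'E'
from h import *
im,d,K,k1,E=snap('wrist','w3'); P=cloud(d,K,k1,E);X,Y,Z=P[...,0],P[...,1],P[...,2]
m=(abs(Y-.3)<.06)&(abs(X-.443)<.06)
for a,b in((.14,.18),(.18,.21),(.19,.21),(.105,.115),(.02,.095)):
    p=P[m&(Z>a)&(Z<b)]; 
    if len(p)>20: print(a,b,len(p),np.percentile(p,[2,50,98],axis=0).round(4).tolist())
E
```

```text
0.14 0.18 1319 [[0.4427, 0.2855, 0.1414], [0.4579, 0.3029, 0.159], [0.464, 0.3236, 0.1787]]
0.18 0.21 2377 [[0.4298, 0.2896, 0.1826], [0.4462, 0.3039, 0.1966], [0.4581, 0.3193, 0.2001]]
0.19 0.21 2037 [[0.4298, 0.2903, 0.1903], [0.4448, 0.3043, 0.1973], [0.4568, 0.3188, 0.2002]]
0.105 0.115 1835 [[0.4205, 0.2723, 0.1059], [0.4569, 0.2913, 0.1106], [0.4725, 0.3328, 0.1123]]
0.02 0.095 1320 [[0.4217, 0.2684, 0.0262], [0.4719, 0.299, 0.0843], [0.4781, 0.3373, 0.091]]
```

```bash
python3 -m handwheel '[{"tx":0,"ty":-12,"tz":5,"roll":0},{"tx":0,"ty":0,"tz":30,"roll":0},{"tx":0,"ty":0,"tz":30,"roll":0},{"tx":0,"ty":0,"tz":30,"roll":0},{"tx":0,"ty":0,"tz":20,"roll":0},{"tx":0,"ty":0,"tz":0,"roll":0},{"tx":0,"ty":0,"tz":0,"roll":0}]'
python3 -m handwheel '[{"tx":0,"ty":0,"tz":0,"roll":0},{"tx":0,"ty":0,"tz":0,"roll":0},{"tx":0,"ty":0,"tz":0,"roll":0},{"tx":0,"ty":0,"tz":0,"roll":0},{"tx":0,"ty":0,"tz":0,"roll":0},{"tx":0,"ty":0,"tz":0,"roll":0}]' 30 30
```

```text
t: 3.42
tool_pos: [0.4428, 0.3049, 0.1361]
tool_rot: [3.141, -0.001, -0.002]
contact_force: [-0.3, -0.1, 0.6]
opening: 0.0849
grip_force: 0.0
t: 3.92
tool_pos: [0.4441, 0.3058, 0.1389]
tool_rot: [-3.141, -0.001, -0.005]
contact_force: [-0.8, -2.1, 6.3]
opening: 0.0397
grip_force: 30.1
```

```bash
python3 - <<'E'
from h import *
o=ctrl.get_obs();print(o['tool_pos'],o['opening'],o['grip_force'])
im=snap('side','s4')[0]; w=snap('wrist','w4')[0]
a=cv2.resize(im[120:240,180:300],None,fx=4,fy=4,interpolation=cv2.INTER_CUBIC)
b=cv2.resize(w,(560,420))[:,:]; b=cv2.copyMakeBorder(b,0,60,0,0,0)[:, 130:430]
cv2.imwrite('pics/c4.png',np.hstack([a,b])[...,::-1])
E
```

```text
[0.44406293 0.30582995 0.13888626] 0.0396729475493035 30.123850011450486
```

View pics/c4.png

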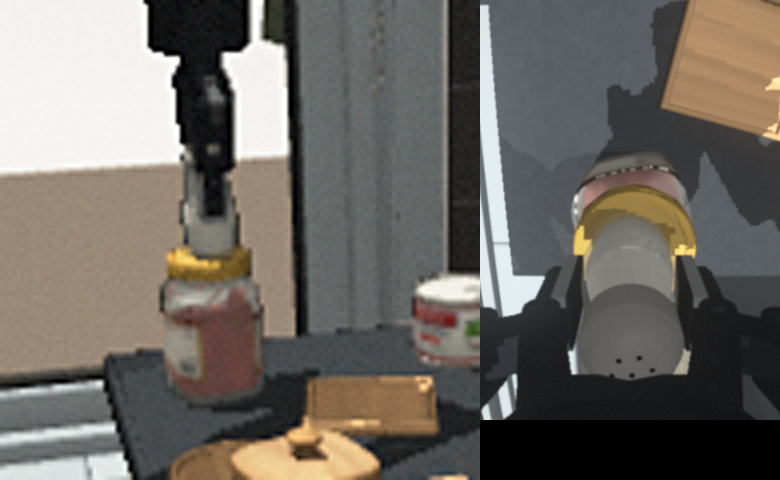

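The left half shows the pads on the shaker's body, halfway up, standing above the yellow lid. The right half (wrist) shows the shaker centred between the pads under the cap at (630,335). The grip is good, so I lift.

```bash
python3 -m handwheel '[{"tx":0,"ty":0,"tz":-8,"roll":0},{"tx":0,"ty":0,"tz":-16,"roll":0},{"tx":0,"ty":0,"tz":-16,"roll":0},{"tx":2,"ty":10,"tz":0,"roll":0},{"tx":4,"ty":20,"tz":0,"roll":0},{"tx":6,"ty":30,"tz":0,"roll":0},{"tx":7,"ty":35,"tz":0,"roll":0},{"tx":7,"ty":35,"tz":0,"roll":0},{"tx":7,"ty":35,"tz":0,"roll":0},{"tx":8,"ty":35,"tz":0,"roll":0},{"tx":8,"ty":35,"tz":0,"roll":0},{"tx":8,"ty":35,"tz":0,"roll":0}]'
python3 -m handwheel '[{"tx":8,"ty":36,"tz":0,"roll":0},{"tx":8,"ty":36,"tz":0,"roll":0},{"tx":8,"ty":36,"tz":0,"roll":0},{"tx":8,"ty":36,"tz":0,"roll":0},{"tx":6,"ty":30,"tz":0,"roll":0},{"tx":4,"ty":20,"tz":0,"roll":0},{"tx":2,"ty":15,"tz":0,"roll":0},{"tx":1,"ty":10,"tz":0,"roll":0},{"tx":0,"ty":0,"tz":0,"roll":0},{"tx":0,"ty":0,"tz":0,"roll":0},{"tx":0,"ty":0,"tz":0,"roll":0}]'
```

```text
t: 5.02
tool_pos: [0.4996, 0.0333, 0.1759]
tool_rot: [3.142, 0.001, -0.001]
contact_force: [1.9, 0.9, -1.5]
opening: 0.0395
grip_force: 30.1
t: 5.93
tool_pos: [0.545, -0.1823, 0.1763]
tool_rot: [-3.141, -0.003, 0.001]
contact_force: [0.6, 0.0, -1.6]
opening: 0.0403
grip_force: 30.1
```

```bash
python3 -m handwheel '[{"tx":-3,"ty":-16,"tz":0,"roll":0},{"tx":-4,"ty":-16,"tz":10,"roll":0},{"tx":0,"ty":0,"tz":30,"roll":0},{"tx":0,"ty":0,"tz":30,"roll":0},{"tx":0,"ty":0,"tz":30,"roll":0},{"tx":0,"ty":0,"tz":20,"roll":0},{"tx":0,"ty":0,"tz":10,"roll":0},{"tx":0,"ty":0,"tz":0,"roll":0},{"tx":0,"ty":0,"tz":0,"roll":0}]'
python3 - <<'E'
from h import *
o=ctrl.get_obs();print(o['tool_pos'])
im=snap('side','s5')[0]; w=snap('wrist','w5')[0]
a=cv2.resize(im[200:320,250:370],None,fx=4,fy=4,interpolation=cv2.INTER_CUBIC)
b=cv2.copyMakeBorder(w,0,60,0,0,0)[:, 130:430]
cv2.imwrite('pics/c5.png',np.hstack([a,b])[...,::-1])
E
```

```text
t: 6.68
tool_pos: [0.5385, -0.1505, 0.047]
tool_rot: [-3.141, -0.003, -0.0]
contact_force: [0.0, 0.8, -0.7]
opening: 0.0396
grip_force: 30.1
[ 0.53848194 -0.15050858  0.04703001]
```

View pics/c5.png

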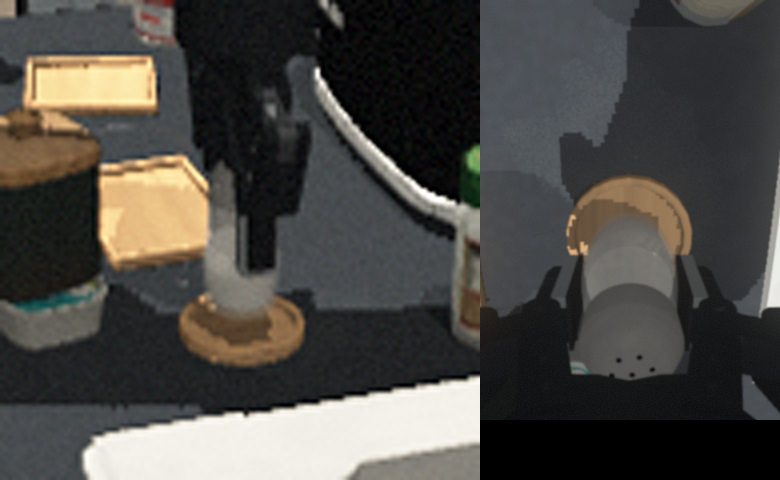

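The shaker hangs upright just above the small tray (240,335), centred in both views. Lowering it now.

```bash
python3 -m handwheel '[{"tx":0,"ty":0,"tz":8,"roll":0},{"tx":0,"ty":0,"tz":4,"roll":0},{"tx":0,"ty":0,"tz":1,"roll":0},{"tx":0,"ty":0,"tz":1,"roll":0},{"tx":0,"ty":0,"tz":0,"roll":0},{"tx":0,"ty":0,"tz":0,"roll":0}]'
```

```text
t: 7.28
tool_pos: [0.5383, -0.1515, 0.0326]
tool_rot: [3.142, 0.001, 0.0]
contact_force: [-0.5, -0.4, -0.9]
opening: 0.0398
grip_force: 30.1
```

```bash
python3 -m handwheel '[{"tx":0,"ty":0,"tz":1,"roll":0},{"tx":0,"ty":0,"tz":1,"roll":0},{"tx":0,"ty":0,"tz":0,"roll":0}]'; python3 -m handwheel '[{"tx":0,"ty":0,"tz":1,"roll":0},{"tx":0,"ty":0,"tz":0,"roll":0}]'
```

```text
t: 7.53
tool_pos: [0.5389, -0.1516, 0.0323]
tool_rot: [3.141, 0.001, 0.001]
contact_force: [-3.6, 1.7, 7.3]
opening: 0.0396
grip_force: 31.3
t: 7.7
tool_pos: [0.5392, -0.1517, 0.0322]
tool_rot: [3.141, 0.001, 0.001]
contact_force: [-5.1, 1.9, 12.4]
opening: 0.0396
grip_force: 32.0
```

```bash
python3 -m handwheel '[{"tx":0,"ty":0,"tz":-1.5,"roll":0},{"tx":0,"ty":0,"tz":0,"roll":0}]'; python3 -m handwheel '[{"tx":0,"ty":0,"tz":0,"roll":0},{"tx":0,"ty":0,"tz":0,"roll":0},{"tx":0,"ty":0,"tz":0,"roll":0},{"tx":0,"ty":0,"tz":0,"roll":0},{"tx":0,"ty":0,"tz":-10,"roll":0},{"tx":0,"ty":0,"tz":-30,"roll":0},{"tx":0,"ty":0,"tz":-40,"roll":0},{"tx":0,"ty":0,"tz":-40,"roll":0},{"tx":0,"ty":-20,"tz":-40,"roll":0},{"tx":-5,"ty":-35,"tz":-10,"roll":0},{"tx":-8,"ty":-38,"tz":0,"roll":0},{"tx":-10,"ty":-38,"tz":0,"roll":0}]' 85
python3 -m handwheel '[{"tx":-10,"ty":-38,"tz":0,"roll":0},{"tx":-10,"ty":-38,"tz":0,"roll":0},{"tx":-10,"ty":-38,"tz":0,"roll":0},{"tx":-10,"ty":-38,"tz":0,"roll":0},{"tx":-10,"ty":-38,"tz":0,"roll":0},{"tx":-10,"ty":-38,"tz":0,"roll":0},{"tx":-10,"ty":-38,"tz":0,"roll":0},{"tx":-5,"ty":-30,"tz":0,"roll":0},{"tx":0,"ty":-20,"tz":0,"roll":0},{"tx":0,"ty":0,"tz":0,"roll":0},{"tx":0,"ty":0,"tz":0,"roll":0}]'
python3 - <<'E'
from h import *
im,d,K,k1,E=snap('side','s6'); P=cloud(d,K,k1,E);X,Y,Z=P[...,0],P[...,1],P[...,2]
p=P[(abs(X-.538)<.04)&(abs(Y+.15)<.04)&(Z>.02)&(Z<.12)];print('shaker',np.percentile(p,[1,50,99],axis=0).round(4).tolist())
im,d,K,k1,E=snap('wrist','w6'); P=cloud(d,K,k1,E);X,Y,Z=P[...,0],P[...,1],P[...,2]
p=P[(abs(X-.44)<.06)&(abs(Y-.3)<.06)&(abs(Z-.11)<.006)];print('lid',len(p),np.percentile(p,[1,50,99],axis=0).round(4).tolist(),cv2.minEnclosingCircle((p[:,:2]*1000).astype(np.float32)))
E
```

```text
t: 7.87
tool_pos: [0.539, -0.1517, 0.0321]
tool_rot: [3.141, 0.001, 0.002]
contact_force: [-2.0, 0.0, 6.2]
opening: 0.0398
grip_force: 31.1
t: 8.87
tool_pos: [0.516, -0.021, 0.2013]
tool_rot: [3.141, -0.001, 0.008]
contact_force: [1.2, 0.3, -0.2]
opening: 0.085
grip_force: 0.0
t: 9.78
tool_pos: [0.4396, 0.2949, 0.1988]
tool_rot: [3.141, 0.005, 0.0]
contact_force: [-0.1, -0.8, 0.1]
opening: 0.0848
grip_force: 0.0
shaker [[0.5176, -0.1741, 0.0206], [0.5327, -0.1666, 0.0558], [0.555, -0.1479, 0.0927]]
lid 6762 [[0.4115, 0.2727, 0.106], [0.4431, 0.3026, 0.1105], [0.4723, 0.3323, 0.1123]] ((441.21087646484375, 302.5967712402344), 32.90160369873047)
```

The shaker stands with its top at 0.093 m. The jar lid is measured at (0.441, 0.3026), top 0.1105 m, radius 33 mm, which matches the given size. Next I grasp the jar.

```bash
python3 -m handwheel '[{"tx":1,"ty":-8,"tz":0,"roll":0},{"tx":0,"ty":0,"tz":30,"roll":0},{"tx":0,"ty":0,"tz":30,"roll":0},{"tx":0,"ty":0,"tz":0,"roll":0},{"tx":0,"ty":0,"tz":0,"roll":0}]'
```

```text
t: 10.3
tool_pos: [0.4399, 0.301, 0.1366]
tool_rot: [3.14, -0.001, -0.006]
contact_force: [0.6, -0.9, 1.4]
opening: 0.0848
grip_force: 0.0
```

```bash
python3 -m handwheel '[{"tx":1,"ty":-1.5,"tz":10,"roll":0},{"tx":0,"ty":0,"tz":20,"roll":0},{"tx":0,"ty":0,"tz":20,"roll":0},{"tx":0,"ty":0,"tz":20,"roll":0},{"tx":0,"ty":0,"tz":18,"roll":0},{"tx":0,"ty":0,"tz":0,"roll":0},{"tx":0,"ty":0,"tz":0,"roll":0}]'
python3 -m handwheel '[{"tx":0,"ty":0,"tz":0,"roll":0},{"tx":0,"ty":0,"tz":0,"roll":0},{"tx":0,"ty":0,"tz":0,"roll":0},{"tx":0,"ty":0,"tz":0,"roll":0}]' 55 60
```

```text
t: 10.88
tool_pos: [0.4424, 0.3038, 0.0509]
tool_rot: [-3.141, -0.001, -0.0]
contact_force: [0.1, -0.2, 0.1]
opening: 0.0848
grip_force: 0.0
t: 11.22
tool_pos: [0.4439, 0.3043, 0.0535]
tool_rot: [-3.14, -0.001, -0.007]
contact_force: [-1.5, -2.4, 6.1]
opening: 0.0702
grip_force: 65.3
```

```bash
python3 -m handwheel '[{"tx":0,"ty":0,"tz":-8,"roll":0},{"tx":0,"ty":0,"tz":-16,"roll":0},{"tx":-1,"ty":8,"tz":-16,"roll":0},{"tx":-2,"ty":20,"tz":0,"roll":0},{"tx":-2,"ty":30,"tz":0,"roll":0},{"tx":-2,"ty":35,"tz":0,"roll":0},{"tx":-2,"ty":35,"tz":0,"roll":0},{"tx":-2,"ty":27,"tz":0,"roll":0},{"tx":-1,"ty":15,"tz":0,"roll":0},{"tx":0,"ty":5,"tz":0,"roll":0},{"tx":0,"ty":0,"tz":0,"roll":0},{"tx":0,"ty":0,"tz":0,"roll":0}]'
python3 - <<'E'
from h import *
o=ctrl.get_obs();print(o['tool_pos'])
im,d,K,k1,E=snap('wrist','w7'); P=cloud(d,K,k1,E);X,Y,Z=P[...,0],P[...,1],P[...,2]
p=P[(abs(X-.43)<.06)&(abs(Y-.13)<.06)&(Z>.13)&(Z<.16)];print('lid',len(p),np.percentile(p,[1,50,99],axis=0).round(4).tolist(),cv2.minEnclosingCircle((p[:,:2]*1000).astype(np.float32)))
im,d,K,k1,E=snap('side','s7'); P=cloud(d,K,k1,E);X,Y,Z=P[...,0],P[...,1],P[...,2]
p=P[(abs(X-.43)<.06)&(abs(Y-.13)<.06)&(Z>.05)&(Z<.2)];print('jar',len(p),np.percentile(p,[1,50,99],axis=0).round(4).tolist())
p=P[(abs(X-.43)<.06)&(abs(Y-.13)<.06)&(Z>.007)&(Z<.015)];print('tray',len(p),np.percentile(p,[1,50,99],axis=0).round(4).tolist(),cv2.minAreaRect((p[:,:2]*1000).astype(np.float32)))
E
```

```text
t: 12.22
tool_pos: [0.4301, 0.1291, 0.0906]
tool_rot: [-3.141, -0.001, -0.001]
contact_force: [0.3, 0.3, -5.5]
opening: 0.0698
grip_force: 66.2
[0.43014764 0.12909987 0.09060469]
lid 34519 [[0.4199, 0.0712, 0.1319], [0.4404, 0.1291, 0.1477], [0.46, 0.1884, 0.1591]] ((432.2318115234375, 130.00689697265625), 61.00971221923828)
jar 1174 [[0.3915, 0.0766, 0.0514], [0.4187, 0.0983, 0.1079], [0.4627, 0.1652, 0.1979]]
tray 46 [[0.3825, 0.082, 0.0073], [0.3986, 0.1081, 0.009], [0.4179, 0.1688, 0.0108]] ((399.4937744140625, 125.08078002929688), (34.45606231689453, 88.77645874023438), 2.3442959785461426)
```

The tray seen from the side gives a left edge at x = 0.3825 m, so its centre is near 0.431, in agreement. Lowering the jar.

```bash
python3 -m handwheel '[{"tx":0,"ty":0.5,"tz":12,"roll":0},{"tx":0,"ty":0.5,"tz":12,"roll":0},{"tx":0,"ty":0,"tz":6,"roll":0},{"tx":0,"ty":0,"tz":2,"roll":0},{"tx":0,"ty":0,"tz":1,"roll":0},{"tx":0,"ty":0,"tz":0,"roll":0}]';python3 -m handwheel '[{"tx":0,"ty":0,"tz":1,"roll":0},{"tx":0,"ty":0,"tz":1,"roll":0},{"tx":0,"ty":0,"tz":0,"roll":0}]'
```

```text
t: 12.82
tool_pos: [0.4301, 0.1282, 0.0574]
tool_rot: [-3.141, -0.002, 0.0]
contact_force: [0.6, 0.6, -4.4]
opening: 0.0697
grip_force: 66.2
t: 13.07
tool_pos: [0.4309, 0.1278, 0.0567]
tool_rot: [-3.141, -0.001, -0.002]
contact_force: [-2.8, -0.9, 3.7]
opening: 0.0701
grip_force: 67.0
```

```bash
python3 -m handwheel '[{"tx":0,"ty":0,"tz":0,"roll":0},{"tx":0,"ty":0,"tz":0,"roll":0},{"tx":0,"ty":0,"tz":0,"roll":0},{"tx":0,"ty":0,"tz":-10,"roll":0},{"tx":0,"ty":0,"tz":-25,"roll":0},{"tx":0,"ty":0,"tz":-40,"roll":0},{"tx":0,"ty":0,"tz":-40,"roll":0},{"tx":0,"ty":0,"tz":-40,"roll":0},{"tx":0,"ty":20,"tz":-35,"roll":0},{"tx":0,"ty":38,"tz":-10,"roll":0},{"tx":0,"ty":38,"tz":0,"roll":0},{"tx":0,"ty":38,"tz":0,"roll":0}]' 85
python3 -m handwheel '[{"tx":0,"ty":38,"tz":0,"roll":0},{"tx":0,"ty":30,"tz":0,"roll":0},{"tx":0,"ty":15,"tz":0,"roll":0},{"tx":0,"ty":0,"tz":0,"roll":0},{"tx":0,"ty":0,"tz":0,"roll":0},{"tx":0,"ty":0,"tz":0,"roll":0}]'
python3 - <<'E'
from h import *
im,d,K,k1,E=snap('side','s8'); P=cloud(d,K,k1,E);X,Y,Z=P[...,0],P[...,1],P[...,2]
p=P[(abs(X-.43)<.06)&(abs(Y-.13)<.06)&(Z>.02)&(Z<.2)];print('jar',len(p),np.percentile(p,[1,50,99],axis=0).round(4).tolist())
o=ctrl.get_obs();print(o['tool_pos'])
im,d,K,k1,E=snap('wrist','w8'); P=cloud(d,K,k1,E);X,Y,Z=P[...,0],P[...,1],P[...,2]
g=(abs(X-.43)<.07)&(abs(Y+.088)<.07)
for n,a,b in(('lid',.104,.114),('knob',.119,.13)):
    m=g&(Z>a)&(Z<b); print(n,np.nanmedian(Z[m]),cv2.minAreaRect((P[m][:,:2]*1000).astype(np.float32)))
c=max(cv2.findContours((g&(Z>.1)).astype(np.uint8),0,cv2.CHAIN_APPROX_NONE)[0],key=cv2.contourArea)[:,0]
print(cv2.minAreaRect((plane(c,K,k1,E,.109)[:,:2]*1000).astype(np.float32)))
E
```

```text
t: 14.07
tool_pos: [0.4307, -0.0076, 0.2585]
tool_rot: [3.14, 0.004, 0.008]
contact_force: [0.2, 0.3, -1.3]
opening: 0.0848
grip_force: 0.0
t: 14.57
tool_pos: [0.4303, -0.0888, 0.2558]
tool_rot: [-3.141, -0.002, -0.001]
contact_force: [0.5, -0.3, 0.1]
opening: 0.085
grip_force: 0.0
jar 969 [[0.3921, 0.0882, 0.0232], [0.421, 0.0976, 0.0807], [0.4622, 0.1504, 0.1148]]
[ 0.43026627 -0.08845626  0.25561918]
lid 0.10836626712410669 ((431.69580078125, -90.39073181152344), (71.60261535644531, 70.67578125), 16.280363082885742)
knob 0.12285991377907865 ((431.7475891113281, -90.46002197265625), (18.987655639648438, 18.263229370117188), 37.473148345947266)
((250.01931762695312, -89.37527465820312), (214.04139709472656, 678.8668823242188), 0.1635814756155014)
```

View pics/w8.png

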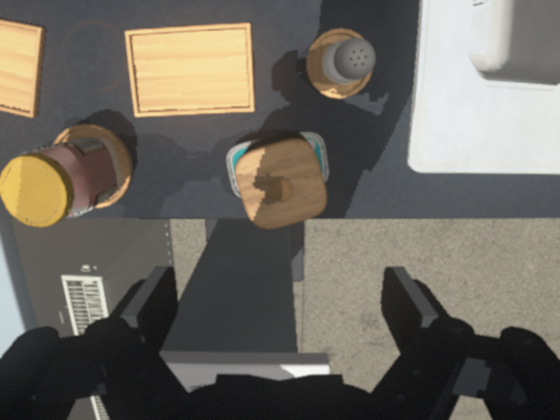

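The picture shows the canister lid (282,182) with its knob (283,188), turned about +16°, and the tub's teal ends showing on both sides. The shaker stands on the small tray (340,65) and the jar on the large tray (90,165). Both stand upright. I turn to the canister and descend over it.

```bash
python3 -m handwheel '[{"tx":1.4,"ty":2,"tz":10,"roll":-0.095},{"tx":0,"ty":0,"tz":25,"roll":-0.095},{"tx":0,"ty":0,"tz":30,"roll":-0.094},{"tx":0,"ty":0,"tz":25,"roll":0},{"tx":0,"ty":0,"tz":15,"roll":0},{"tx":0,"ty":0,"tz":0,"roll":0},{"tx":0,"ty":0,"tz":0,"roll":0},{"tx":0,"ty":0,"tz":0,"roll":0}]'
python3 - <<'E'
from h import *
o=ctrl.get_obs();M=R.from_rotvec(o['tool_rot']).as_matrix();print(o['tool_pos'],np.degrees(np.arctan2(M[1,0],M[0,0])))
print('go tool mm',M.T@(np.array([.4317,-.0904,.062])-o['tool_pos'])*1000)
E
```

```text
t: 15.33
tool_pos: [0.4325, -0.0911, 0.1518]
tool_rot: [3.109, 0.447, 0.003]
contact_force: [0.4, -0.2, 0.5]
opening: 0.085
grip_force: 0.0
[ 0.43250344 -0.0910724   0.15181162] 16.382996750277037
go tool mm [-0.73660413 -0.9875878  89.8092803 ]
```

```bash
python3 -m handwheel '[{"tx":-0.5,"ty":-1,"tz":15,"roll":0},{"tx":0,"ty":0,"tz":15,"roll":0},{"tx":0,"ty":0,"tz":20,"roll":0},{"tx":0,"ty":0,"tz":20,"roll":0},{"tx":0,"ty":0,"tz":18,"roll":0},{"tx":0,"ty":0,"tz":0,"roll":0},{"tx":0,"ty":0,"tz":0,"roll":0}]'
python3 -m handwheel '[{"tx":0,"ty":0,"tz":0,"roll":0},{"tx":0,"ty":0,"tz":0,"roll":0},{"tx":0,"ty":0,"tz":0,"roll":0},{"tx":0,"ty":0,"tz":0,"roll":0}]' 58 40
```

```text
t: 15.92
tool_pos: [0.4313, -0.0905, 0.0632]
tool_rot: [3.11, 0.446, 0.001]
contact_force: [-0.5, -0.4, 0.6]
opening: 0.0847
grip_force: 0.0
t: 16.25
tool_pos: [0.4327, -0.091, 0.065]
tool_rot: [3.108, 0.446, 0.006]
contact_force: [-0.7, 2.2, 7.2]
opening: 0.0686
grip_force: 46.2
```

```bash
python3 - <<'E'
from h import *
import glob
for tag,n,(cx,cy) in [(t,'square',(.537,.226)) for t in('w2','w3','w6','w7','side','s6')]+[(t,'oblong',(.531,.005)) for t in('w2','w8','side','s8')]:
    im,d,K,k1,E=load(tag); P=cloud(d,K,k1,E);X,Y,Z=P[...,0],P[...,1],P[...,2]
    hsv=cv2.cvtColor(im,cv2.COLOR_RGB2HSV)
    m=(hsv[...,0]>5)&(hsv[...,0]<28)&(hsv[...,1]>80)&(Z<.02)&(abs(X-cx)<.08)&(abs(Y-cy)<.09)&(Z>-.005)
    m=cv2.morphologyEx(m.astype(np.uint8),cv2.MORPH_OPEN,np.ones((5,5)))
    cs=cv2.findContours(m,0,cv2.CHAIN_APPROX_NONE)[0]
    if not cs: continue
    c=max(cs,key=cv2.contourArea)[:,0]; r=cv2.minAreaRect((plane(c,K,k1,E,.008)[:,:2]*1000).astype(np.float32))
    print(tag,n,np.round(r[0],1),np.round(r[1],1),round(r[2],1), 'cut' if (c.min()<2 or c[:,0].max()>557 or c[:,1].max()>417) else '')
E
python3 -m handwheel '[{"tx":0,"ty":0,"tz":-8,"roll":0},{"tx":0,"ty":0,"tz":-16,"roll":0},{"tx":0,"ty":0,"tz":-20,"roll":0},{"tx":0,"ty":0,"tz":-20,"roll":0},{"tx":0,"ty":0,"tz":-20,"roll":0},{"tx":0,"ty":0,"tz":-10,"roll":0},{"tx":0,"ty":0,"tz":0,"roll":0},{"tx":0,"ty":0,"tz":0,"roll":0}]'
```

```text
w2 square [545.2 223. ] [100.3 100.6] 75.9 
w3 square [545.6 223.4] [99.7 99. ] 75.9 
w6 square [545.8 223.1] [99.3 98.6] 75.8 cut
w7 square [534.6 225.3] [100.9  76. ] 76.1 cut
side square [520.  228.2] [107.4  46.1] 76.0 
s6 square [543.9 217.2] [114.5  96.5] 73.9 
w2 oblong [530.8   4.9] [ 90.1 132.5] 1.6 
w8 oblong [530.9   4.7] [ 90.2 133. ] 2.0 
side oblong [525.7   9.2] [128.4  51.9] 73.4 
s8 oblong [534.6   9.8] [134.2  67.5] 75.5 
t: 16.92
tool_pos: [0.4308, -0.0905, 0.1563]
tool_rot: [3.109, 0.446, 0.001]
contact_force: [-0.8, -0.7, -2.8]
opening: 0.0682
grip_force: 46.2
```

```bash
python3 -m handwheel '[{"tx":0,"ty":0,"tz":-5,"roll":0.06},{"tx":0,"ty":0,"tz":-5,"roll":0.1},{"tx":0,"ty":0,"tz":-5,"roll":0.11},{"tx":0,"ty":0,"tz":-5,"roll":0.11},{"tx":0,"ty":0,"tz":-5,"roll":0.1},{"tx":0,"ty":0,"tz":0,"roll":0.052}]'
python3 -m handwheel '[{"tx":2,"ty":-10,"tz":0,"roll":0},{"tx":3,"ty":-20,"tz":0,"roll":0},{"tx":3,"ty":-34,"tz":0,"roll":0},{"tx":3,"ty":-36,"tz":0,"roll":0},{"tx":3,"ty":-36,"tz":0,"roll":0},{"tx":3,"ty":-36,"tz":0,"roll":0},{"tx":3,"ty":-36,"tz":0,"roll":0},{"tx":3,"ty":-36,"tz":0,"roll":0},{"tx":3,"ty":-34,"tz":0,"roll":0},{"tx":3,"ty":-26,"tz":0,"roll":0},{"tx":3,"ty":-18,"tz":0,"roll":0},{"tx":2,"ty":-10,"tz":0,"roll":0}]'
python3 -m handwheel '[{"tx":0,"ty":0,"tz":0,"roll":0},{"tx":0,"ty":0,"tz":0,"roll":0},{"tx":0,"ty":0,"tz":0,"roll":0}]'
cat > go.py <<'E'
from h import *
import sys
def go(t,yaw=None):
    o=ctrl.get_obs();M=R.from_rotvec(o['tool_rot']).as_matrix();y=np.degrees(np.arctan2(M[1,0],M[0,0]))
    print('go mm',(M.T@(np.array(t)-o['tool_pos'])*1000).round(1),'yaw',y.round(2), '' if yaw is None else 'roll %.3f'%np.radians(y-yaw))
if __name__=='__main__': a=list(map(float,sys.argv[1:])); go(a[:3],a[3])
E
python3 go.py .5455 .2232 .042 -14.1
```

```text
t: 17.42
tool_pos: [0.4303, -0.0903, 0.1801]
tool_rot: [-3.116, 0.394, 0.003]
contact_force: [-0.1, -0.6, -2.3]
opening: 0.0685
grip_force: 46.2
t: 18.42
tool_pos: [0.5443, 0.2258, 0.179]
tool_rot: [3.118, -0.381, -0.005]
contact_force: [-0.3, 0.5, -3.6]
opening: 0.0679
grip_force: 46.4
t: 18.67
tool_pos: [0.5444, 0.2223, 0.1804]
tool_rot: [3.117, -0.387, -0.002]
contact_force: [-0.8, 0.1, -3.0]
opening: 0.0678
grip_force: 46.4
go mm [  1.   -1.3 138.4] yaw -14.17 roll -0.001
```

```bash
python3 -m handwheel '[{"tx":1,"ty":-1,"tz":10,"roll":0},{"tx":0,"ty":0,"tz":25,"roll":0},{"tx":0,"ty":0,"tz":30,"roll":0},{"tx":0,"ty":0,"tz":30,"roll":0},{"tx":0,"ty":0,"tz":20,"roll":0},{"tx":0,"ty":0,"tz":7,"roll":0},{"tx":0,"ty":0,"tz":0,"roll":0},{"tx":0,"ty":0,"tz":0,"roll":0}]'
python3 go.py .5455 .2232 .042 -14.1
python3 - <<'E'
from h import *
im=snap('side','s9')[0]; w=snap('wrist','w9')[0]
a=cv2.resize(im[150:255,205:325],None,fx=3.5,fy=3.5,interpolation=cv2.INTER_CUBIC)
b=cv2.resize(w[:,100:460],None,fx=.875,fy=.875)
cv2.imwrite('pics/c9.png',np.hstack([a,b])[...,::-1])
E
```

```text
t: 19.33
tool_pos: [0.5466, 0.2234, 0.0598]
tool_rot: [-3.117, 0.388, -0.001]
contact_force: [0.7, -0.4, -2.8]
opening: 0.0683
grip_force: 46.4
go mm [-1.   0.5 17.8] yaw -14.2 roll -0.002
```

View pics/c9.png

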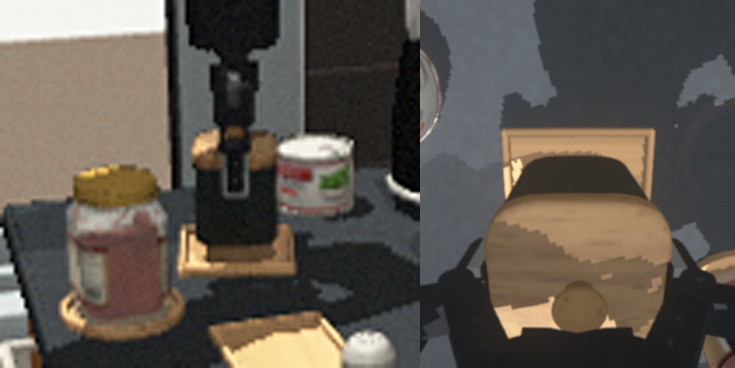

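The left half shows the jar standing on its tray and the canister hovering upright above the square tray (237,250). The right half shows it squared up with the tray rim and centred. Lowering.

```bash
python3 -m handwheel '[{"tx":-0.5,"ty":0,"tz":8,"roll":0},{"tx":0,"ty":0,"tz":5,"roll":0},{"tx":0,"ty":0,"tz":2,"roll":0},{"tx":0,"ty":0,"tz":1,"roll":0},{"tx":0,"ty":0,"tz":0,"roll":0},{"tx":0,"ty":0,"tz":0,"roll":0}]'; python3 -m handwheel '[{"tx":0,"ty":0,"tz":1,"roll":0},{"tx":0,"ty":0,"tz":1,"roll":0},{"tx":0,"ty":0,"tz":0,"roll":0}]'
```

```text
t: 19.93
tool_pos: [0.5459, 0.224, 0.0433]
tool_rot: [-3.118, 0.387, -0.0]
contact_force: [0.2, -0.2, -3.3]
opening: 0.068
grip_force: 46.4
t: 20.18
tool_pos: [0.5462, 0.2241, 0.0426]
tool_rot: [-3.118, 0.387, -0.001]
contact_force: [-3.2, -0.7, 5.1]
opening: 0.0684
grip_force: 46.9
```

```bash
python3 -m handwheel '[{"tx":0,"ty":0,"tz":0,"roll":0},{"tx":0,"ty":0,"tz":0,"roll":0},{"tx":0,"ty":0,"tz":0,"roll":0},{"tx":0,"ty":0,"tz":-8,"roll":0},{"tx":0,"ty":0,"tz":-20,"roll":0},{"tx":0,"ty":0,"tz":-35,"roll":0},{"tx":0,"ty":0,"tz":-40,"roll":0},{"tx":0,"ty":0,"tz":-40,"roll":0},{"tx":0,"ty":0,"tz":-30,"roll":-0.123},{"tx":0,"ty":0,"tz":-30,"roll":-0.123},{"tx":-13,"ty":35,"tz":0,"roll":0},{"tx":-13,"ty":35,"tz":0,"roll":0}]' 85
python3 -m handwheel '[{"tx":-13,"ty":37,"tz":0,"roll":0},{"tx":-13,"ty":37,"tz":0,"roll":0},{"tx":-13,"ty":37,"tz":0,"roll":0},{"tx":-13,"ty":37,"tz":0,"roll":0},{"tx":-13,"ty":37,"tz":0,"roll":0},{"tx":-13,"ty":33,"tz":0,"roll":0},{"tx":-10,"ty":20,"tz":0,"roll":0},{"tx":-2,"ty":6,"tz":0,"roll":0},{"tx":0,"ty":0,"tz":0,"roll":0},{"tx":0,"ty":0,"tz":0,"roll":0},{"tx":0,"ty":0,"tz":0,"roll":0}]'
python3 - <<'E'
from h import *
im,d,K,k1,E=snap('side','s10'); P=cloud(d,K,k1,E);X,Y,Z=P[...,0],P[...,1],P[...,2]
p=P[(abs(X-.545)<.06)&(abs(Y-.223)<.06)&(Z>.02)&(Z<.2)];print('can',len(p),np.percentile(p,[1,50,99],axis=0).round(4).tolist())
o=ctrl.get_obs();print(o['tool_pos'])
im,d,K,k1,E=snap('wrist','w10'); P=cloud(d,K,k1,E);X,Y,Z=P[...,0],P[...,1],P[...,2]
g=(abs(X-.43)<.07)&(abs(Y+.088)<.08)
m=g&(Z>.02)&(Z<.035); print('tub',np.nanmedian(Z[m]),cv2.minAreaRect((P[m][:,:2]*1000).astype(np.float32)))
m=cv2.morphologyEx((g&(Z>.012)).astype(np.uint8),cv2.MORPH_OPEN,np.ones((3,3)))
c=max(cv2.findContours(m,0,cv2.CHAIN_APPROX_NONE)[0],key=cv2.contourArea)[:,0]
print(cv2.minAreaRect((plane(c,K,k1,E,.025)[:,:2]*1000).astype(np.float32)))
E
```

```text
t: 21.18
tool_pos: [0.5211, 0.1544, 0.2486]
tool_rot: [-3.141, -0.003, -0.011]
contact_force: [0.0, -1.7, -0.8]
opening: 0.0853
grip_force: 0.0
t: 22.1
tool_pos: [0.4299, -0.089, 0.2445]
tool_rot: [-3.141, -0.0, -0.001]
contact_force: [0.8, -0.2, -0.6]
opening: 0.0852
grip_force: 0.0
can 657 [[0.509, 0.1842, 0.0212], [0.5402, 0.1946, 0.0646], [0.5761, 0.2506, 0.1003]]
[ 0.42986625 -0.08886236  0.24439932]
tub 0.0238541074264208 ((432.86309814453125, -86.91443634033203), (63.24538040161133, 103.99681854248047), 10.783642768859863)
((185.5740203857422, -89.35653686523438), (267.8748779296875, 849.4055786132812), 0.10221516340970993)
```

View pics/w10.png

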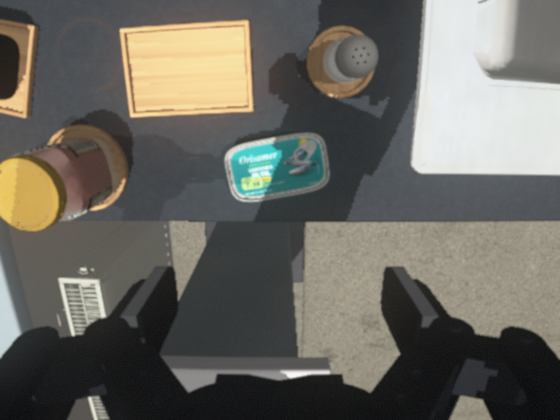

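The picture shows the bare tub (277,167) tilted about 10°, the empty oblong tray (188,68), the shaker (345,60) and the jar (85,170) on their trays, and the canister's edge at the left. I check the tub's angle and the room around the oblong tray while turning.

```bash
python3 - <<'E'
from h import *
im,d,K,k1,E=load('w10'); P=cloud(d,K,k1,E);X,Y,Z=P[...,0],P[...,1],P[...,2]
p=P[(abs(X-.43)<.07)&(abs(Y+.088)<.08)&(Z>.018)&(Z<.035)][:,:2]; w,v=np.linalg.eigh(np.cov(p.T)); print('PCA',np.degrees(np.arctan2(v[1,0],v[0,0])),p.mean(0))
for t in('w2','side','scene','s10'):
    a=load(t);Q=cloud(*a[1:]); m=(Q[...,2]>.02)&(Q[...,2]<.25)&(Q[...,1]>-.1)&(Q[...,1]<.12)&(Q[...,0]>.57)
    if m.sum(): print(t,m.sum(),np.percentile(Q[...,0][m],[1,10]))
E
python3 -m handwheel '[{"tx":0,"ty":0,"tz":0,"roll":-0.1},{"tx":0,"ty":0,"tz":0,"roll":-0.12},{"tx":0,"ty":0,"tz":0,"roll":-0.12},{"tx":0,"ty":0,"tz":0,"roll":-0.12},{"tx":0,"ty":0,"tz":0,"roll":-0.12},{"tx":0,"ty":0,"tz":0,"roll":-0.12},{"tx":0,"ty":0,"tz":0,"roll":-0.12},{"tx":0,"ty":0,"tz":0,"roll":-0.12},{"tx":0,"ty":0,"tz":0,"roll":-0.12},{"tx":0,"ty":0,"tz":0,"roll":-0.12},{"tx":0,"ty":0,"tz":0,"roll":-0.12},{"tx":0,"ty":0,"tz":0,"roll":-0.12}]'
python3 -m handwheel '[{"tx":0,"ty":0,"tz":0,"roll":-0.12},{"tx":0,"ty":0,"tz":0,"roll":-0.12},{"tx":0,"ty":0,"tz":0,"roll":-0.1},{"tx":0,"ty":0,"tz":0,"roll":0},{"tx":0,"ty":0,"tz":0,"roll":0},{"tx":0,"ty":0,"tz":0,"roll":0}]'
python3 go.py .4329 -.0869 .004 100.8
```

```text
PCA -169.5683908631944 [ 0.43330854 -0.08705576]
side 7503 [0.68414352 0.68642665]
scene 8495 [0.68394695 0.68695754]
s10 7505 [0.68427785 0.68644921]
t: 23.2
tool_pos: [0.4298, -0.0889, 0.2442]
tool_rot: [-2.375, -2.056, -0.0]
contact_force: [-0.4, 0.3, -0.4]
opening: 0.0851
grip_force: 0.0
t: 23.7
tool_pos: [0.4296, -0.0894, 0.2442]
tool_rot: [-2.004, -2.419, 0.0]
contact_force: [-0.1, -0.2, 0.4]
opening: 0.0846
grip_force: 0.0
go mm [  1.9   3.8 240.2] yaw 100.71 roll -0.002
```

```bash
python3 -m handwheel '[{"tx":2,"ty":4,"tz":15,"roll":0},{"tx":0,"ty":0,"tz":35,"roll":0},{"tx":0,"ty":0,"tz":35,"roll":0},{"tx":0,"ty":0,"tz":15,"roll":0},{"tx":0,"ty":0,"tz":0,"roll":0},{"tx":0,"ty":0,"tz":0,"roll":0}]'
python3 - <<'E'
from h import *
im,d,K,k1,E=snap('wrist','w11'); P=cloud(d,K,k1,E);X,Y,Z=P[...,0],P[...,1],P[...,2]
m=(abs(X-.43)<.07)&(abs(Y+.088)<.08)&(Z>.018)&(Z<.035);p=P[m]
print(len(p),np.nanmedian(p[:,2]),cv2.minAreaRect((p[:,:2]*1000).astype(np.float32)))
E
python3 go.py .4329 -.0869 .004 100.6
```

```text
t: 24.2
tool_pos: [0.4325, -0.0869, 0.1437]
tool_rot: [-2.003, -2.418, 0.001]
contact_force: [1.1, -0.1, 0.1]
opening: 0.0851
grip_force: 0.0
10078 0.023778097933932263 ((432.6644287109375, -87.2415771484375), (62.078433990478516, 104.3259506225586), 10.549779891967773)
go mm [  0.7  -0.8 141.4] yaw 100.74 roll 0.002
```

```bash
python3 -m handwheel '[{"tx":0,"ty":0,"tz":30,"roll":0},{"tx":0,"ty":0,"tz":35,"roll":0},{"tx":0,"ty":0,"tz":35,"roll":0},{"tx":0,"ty":0,"tz":20,"roll":0},{"tx":0,"ty":0,"tz":12,"roll":0},{"tx":0,"ty":0,"tz":6,"roll":0},{"tx":0,"ty":0,"tz":0,"roll":0},{"tx":0,"ty":0,"tz":0,"roll":0},{"tx":0,"ty":0,"tz":0,"roll":0}]'; python3 go.py .4328 -.0871 .004 100.6
```

```text
t: 25.0
tool_pos: [0.4349, -0.0879, 0.0084]
tool_rot: [2.001, 2.417, 0.002]
contact_force: [0.9, -0.5, 0.3]
opening: 0.085
grip_force: 0.0
go mm [ 1.2 -1.9  4.4] yaw 100.77 roll 0.003
```

```bash
python3 -m handwheel '[{"tx":1,"ty":-1.5,"tz":2,"roll":0},{"tx":0,"ty":0,"tz":2,"roll":0},{"tx":0,"ty":0,"tz":0,"roll":0},{"tx":0,"ty":0,"tz":0,"roll":0}]'
python3 -m handwheel '[{"tx":0,"ty":0,"tz":0,"roll":0},{"tx":0,"ty":0,"tz":0,"roll":0},{"tx":0,"ty":0,"tz":0,"roll":0},{"tx":0,"ty":0,"tz":0,"roll":0},{"tx":0,"ty":0,"tz":0,"roll":0}]' 48 40
```

```text
t: 25.33
tool_pos: [0.4313, -0.0865, 0.0024]
tool_rot: [2.003, 2.42, 0.0]
contact_force: [-0.4, -0.2, 0.7]
opening: 0.0847
grip_force: 0.0
t: 25.75
tool_pos: [0.4317, -0.0866, 0.0029]
tool_rot: [2.003, 2.42, 0.001]
contact_force: [-2.0, 1.3, 5.6]
opening: 0.0586
grip_force: 43.0
```

```bash
python3 -m handwheel '[{"tx":0,"ty":0,"tz":-5,"roll":0},{"tx":0,"ty":0,"tz":-10,"roll":0},{"tx":0,"ty":0,"tz":-12,"roll":0},{"tx":0,"ty":0,"tz":-12,"roll":0},{"tx":0,"ty":0,"tz":-6,"roll":0},{"tx":0,"ty":0,"tz":0,"roll":0},{"tx":0,"ty":0,"tz":0,"roll":0}]'
python3 - <<'E'
from h import *
im,d,K,k1,E=snap('wrist','w12'); o=ctrl.get_obs(); M=R.from_rotvec(o['tool_rot']).as_matrix()
P=(cloud(d,K,k1,E)-o['tool_pos'])@M*1000   # tool coords mm
hsv=cv2.cvtColor(im,cv2.COLOR_RGB2HSV); teal=(hsv[...,0]>75)&(hsv[...,0]<100)&(hsv[...,1]>120)&(abs(P[...,2])<40)
p=P[teal]; A=np.c_[p[:,:2],np.ones(len(p))]; c=np.linalg.lstsq(A,p[:,2],rcond=None)[0]; print('teal plane (tool) slopes',c.round(4),len(p), cv2.minAreaRect(p[:,:2].astype(np.float32)))
b=snap('side','s12')[0][190:310,190:330]
cv2.imwrite('pics/c12.png',np.hstack([cv2.resize(b,(490,420),interpolation=2),im[:,120:430]])[...,::-1])
E
```

```text
t: 26.33
tool_pos: [0.4314, -0.0866, 0.0476]
tool_rot: [2.003, 2.42, 0.0]
contact_force: [-0.9, 1.0, -1.6]
opening: 0.0589
grip_force: 43.4
teal plane (tool) slopes [-9.00000e-04  5.00000e-04 -2.14752e+01] 14647 ((1.5541191101074219, -0.176025390625), (88.3860092163086, 51.88379669189453), 0.11040332913398743)
```

View pics/c12.png

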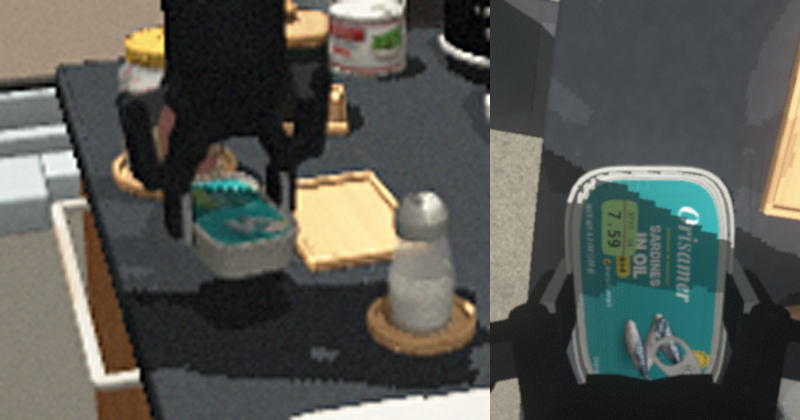

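The tub hangs level: the plane fit slopes are under 0.1%. It is square in the fingers, lid centred at (650,270) in the wrist half, and the oblong tray lies ahead at (355,215). Carrying it over.

```bash
python3 -m handwheel '[{"tx":0,"ty":0,"tz":0,"roll":0.05},{"tx":0,"ty":0,"tz":0,"roll":0.06},{"tx":0,"ty":0,"tz":0,"roll":0.046},{"tx":8,"ty":10,"tz":0,"roll":0},{"tx":16,"ty":19,"tz":0,"roll":0},{"tx":20,"ty":22,"tz":0,"roll":0},{"tx":20,"ty":22,"tz":0,"roll":0},{"tx":16,"ty":19,"tz":0,"roll":0},{"tx":8,"ty":10,"tz":0,"roll":0},{"tx":0,"ty":0,"tz":0,"roll":0},{"tx":0,"ty":0,"tz":0,"roll":0},{"tx":0,"ty":0,"tz":0,"roll":0}]'; python3 go.py .531 .0048 .006 91.8
python3 - <<'E'
from h import *
im,d,K,k1,E=snap('wrist','w13'); cv2.imwrite('pics/c13.png',im[...,::-1])
P=cloud(d,K,k1,E);X,Y,Z=P[...,0],P[...,1],P[...,2]
hsv=cv2.cvtColor(im,cv2.COLOR_RGB2HSV); m=(hsv[...,0]>5)&(hsv[...,0]<28)&(hsv[...,1]>80)&(Z<.02)&(Y<.09)&(X>.46)&(X<.6)
print('tray visible x,y',np.percentile(P[m],[0.5,99.5],axis=0).round(4).tolist())
t=(abs(Z-.07)<.012)&(Y>.01); print('tub',np.percentile(P[t],[1,50,99],axis=0).round(4).tolist())
E
```

```text
t: 27.43
tool_pos: [0.5292, 0.0042, 0.0465]
tool_rot: [-2.185, -2.255, 0.002]
contact_force: [0.3, 1.1, -1.4]
opening: 0.0589
grip_force: 43.5
go mm [ 0.6  1.9 40.5] yaw 91.81 roll 0.000
tray visible x,y [[0.4849, 0.0288, 0.0016], [0.5737, 0.0709, 0.0112]]
tub [[0.4363, 0.0106, 0.0597], [0.5236, 0.0351, 0.0675], [0.5684, 0.1062, 0.081]]
```

View pics/c13.png

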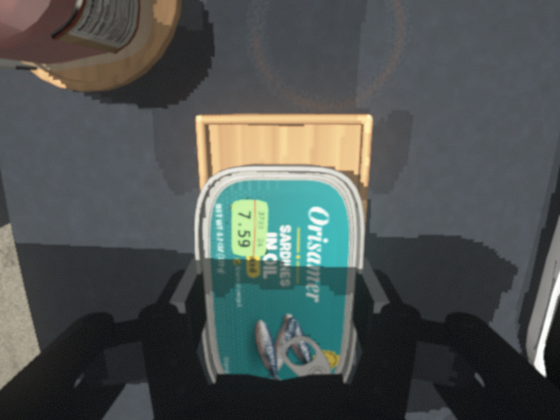

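The tub sits squarely over the tray, whose rim shows at (200–370, 118). It needs to go about 2 mm right along tool y. Lowering.

```bash
python3 -m handwheel '[{"tx":1,"ty":2,"tz":8,"roll":0},{"tx":0,"ty":0,"tz":12,"roll":0},{"tx":0,"ty":0,"tz":10,"roll":0},{"tx":0,"ty":0,"tz":6,"roll":0},{"tx":0,"ty":0,"tz":2,"roll":0},{"tx":0,"ty":0,"tz":0,"roll":0},{"tx":0,"ty":0,"tz":0,"roll":0}]'; python3 go.py .531 .0048 .006 91.8; python3 -m handwheel '[{"tx":0,"ty":0,"tz":1,"roll":0},{"tx":0,"ty":0,"tz":1,"roll":0},{"tx":0,"ty":0,"tz":0,"roll":0}]'
```

```text
t: 28.07
tool_pos: [0.5324, 0.0057, 0.0091]
tool_rot: [-2.185, -2.256, 0.0]
contact_force: [0.8, 0.6, -1.3]
opening: 0.0589
grip_force: 43.5
go mm [-0.9 -1.4  3.1] yaw 91.83 roll 0.001
t: 28.32
tool_pos: [0.5327, 0.0058, 0.0076]
tool_rot: [2.185, 2.256, 0.001]
contact_force: [-0.3, 0.6, -1.7]
opening: 0.0589
grip_force: 43.5
```

```bash
python3 -m handwheel '[{"tx":0,"ty":-1,"tz":1,"roll":0},{"tx":0,"ty":0,"tz":1,"roll":0},{"tx":0,"ty":0,"tz":0,"roll":0},{"tx":0,"ty":0,"tz":0,"roll":0}]'
```

```text
t: 28.65
tool_pos: [0.5315, 0.0057, 0.0059]
tool_rot: [-2.186, -2.257, 0.0]
contact_force: [-2.5, 0.3, 5.1]
opening: 0.0588
grip_force: 44.0
```

```bash
python3 -m handwheel '[{"tx":0,"ty":0,"tz":0,"roll":0},{"tx":0,"ty":0,"tz":0,"roll":0},{"tx":0,"ty":0,"tz":0,"roll":0},{"tx":0,"ty":0,"tz":-3,"roll":0},{"tx":0,"ty":0,"tz":-7,"roll":0}]' 68; python3 -m handwheel '[{"tx":0,"ty":0,"tz":-10,"roll":0},{"tx":0,"ty":0,"tz":-20,"roll":0},{"tx":0,"ty":0,"tz":-35,"roll":0},{"tx":0,"ty":0,"tz":-40,"roll":0},{"tx":0,"ty":0,"tz":-40,"roll":0},{"tx":0,"ty":0,"tz":-40,"roll":0},{"tx":0,"ty":-20,"tz":-20,"roll":0},{"tx":-20,"ty":-30,"tz":-10,"roll":0},{"tx":-20,"ty":-30,"tz":0,"roll":0},{"tx":0,"ty":0,"tz":0,"roll":0},{"tx":0,"ty":0,"tz":0,"roll":0},{"tx":0,"ty":0,"tz":0,"roll":0}]' 85
python3 - <<'E'
from h import *
im,d,K,k1,E=snap('wrist','w14'); P=cloud(d,K,k1,E);X,Y,Z=P[...,0],P[...,1],P[...,2]
p=P[(abs(X-.53)<.05)&(abs(Y)<.075)&(Z>.019)&(Z<.04)]; print('tub',len(p),np.nanpercentile(p[:,2],[5,50,95]),cv2.minAreaRect((p[:,:2]*1000).astype(np.float32)))
s=snap('side','s14')[0]
cv2.imwrite('pics/c14.png',np.hstack([cv2.resize(s[150:310,195:395],(400,320),interpolation=2),cv2.resize(im,(400,320))])[...,::-1])
E
```

```text
t: 29.07
tool_pos: [0.5305, 0.0059, 0.0145]
tool_rot: [-2.184, -2.255, 0.002]
contact_force: [-0.2, 0.4, 0.6]
opening: 0.0678
grip_force: 0.0
t: 30.07
tool_pos: [0.453, -0.0368, 0.2312]
tool_rot: [2.185, 2.255, 0.002]
contact_force: [0.7, -0.6, 0.5]
opening: 0.0851
grip_force: 0.0
tub 6596 [0.02538405 0.02683978 0.02918468] ((530.7551879882812, 5.15679931640625), (63.32262420654297, 103.98558044433594), 1.311874270439148)
```

View pics/c14.png

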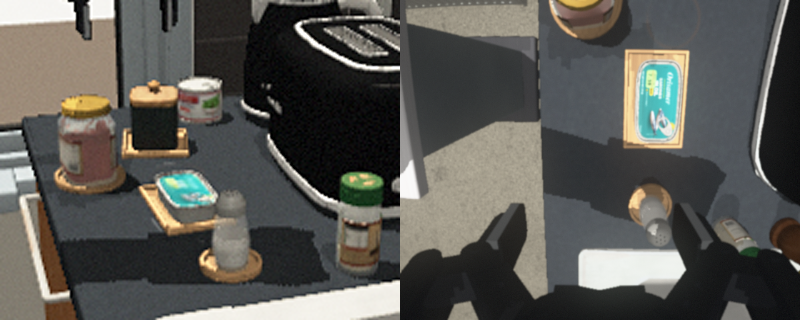

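All four stand on their trays in both views: jar (90,150), canister (153,125), tub (185,190) and shaker (231,240). The tub top sits 3 mm higher than it did on the worktop, so it is on the tray floor, aligned within 0.5°. The tin and the spice jar have not moved, and the gripper is clear.

```bash
python3 -c "
from station import ctrl
print(ctrl.finish_job())"
```

```text
the job is handed in; nothing more can be done
None
```

The job is handed in after about 30 s on the robot's clock: the shaker, jam jar, canister and tub each stand upright on their own tray and are released, and the food tin and spice jar were left alone.

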